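Latch the jar in its stand and unscrew the cap

TASK

Swing the hinged steel bar of the jar stand down until it rests in its catch, so that the square jar is braced. Then grip the jar's tight round cap, unscrew it anticlockwise (seen from above) only until its threads let go (about 75 degrees of turn), lift it straight off and finish holding it level in the gripper, still over the jar and just clear above the mouth (about 2 cm), not put down or let go. Keep the jar standing in its stand with the bar latched, and leave the bowl, mug and spoon alone.

Things in the scene. Friction and masses are not known exactly. Their poses are not given: they have to be found in the camera images.
- stand: Fixed wooden jar stand; origin under the centre of its 130 (x) x 170 (y) x 10 mm board, z up. The jar stands on the board's middle, between a back wall on the +x side (62 mm high) and, once latched, the bar across its front (-x); a low round peg at either side (y). Hinge post (66 mm high) at y +62 mm, fork catch (seat 50, steel prongs 56 mm high) at y -66 mm, both near x -39 mm.
- bar (a joint): Angle of the hinged steel bar, rad: 0 = level, lying in the fork catch, across the jar's front (its stop); grows as the free end rises; starts 0.9 to 1.4. Friction (0.09 N m) keeps it where it is left; there is no spring.
- bar_hinge (a point): Pivot of the bar, 56 mm above the table, at (-39, +62) mm of the stand. The bar turns about the stand's x axis, so it moves in a plane across the front; at 0 it points along the stand's -y.
- bar_tip (a point): Free end of the bar, 158 mm from the pivot. The bar is 12 mm high and 10 mm thick (along the stand's x); its last 80 mm or so reach past the jar's side and the last 40 mm past the catch, free to be pushed down on from above.
- jar: Loose square glass jar, 64 x 64 mm, body 70 mm high, with a paper label and a narrower round neck; 0.25 to 0.5 kg. Origin: centre of its underside, 10 mm above the table; z up. Its x axis is along the stand's x. Standing in the stand with about 2 mm play.
- jar_mouth (a point): Centre of the jar's mouth (top of its black rubber seal), 98 mm above the jar's underside (108 mm above the table). The sprung seal pushes up on the cap with about 10 N, which makes it tight to turn; it springs up 2.5 mm when the cap is off.
- cap: Round metal screw cap, 59 mm across, 20 mm high, 30 g, hollow from below; origin: centre of its open lower edge, z up. Screwed on, that edge is 17 mm below jar_mouth. Cap yaw minus jar yaw is 0 to 0.26 rad at the start; turned anticlockwise from above it lets go at 0.95 and lifts off from there to 1.75 rad, where it meets the next thread: 1.3 rad from the start frees it in one grasp, rising 2 mm.
- bowl: Bystander: plastic bowl 124 mm across, 48 mm high; origin at the centre of its underside.
- mug: Bystander: plastic mug 72 mm across, 80 mm high; origin at the centre of its underside.
- spoon: Bystander: small plastic spoon 150 mm long lying on the table; origin at the underside, under its middle.
Things that resemble listed ones, but are neither listed nor needed, are in the scene too. Of the things that look like the stand, the middle-sized one is meant.

How it is judged (in metres and radians):
On the way, in this order (a step that is already met when the one before it is completed fails the run):
1. the bar is swung down into its catch while the cap is still screwed on (value of joint bar below 0.06 rad and angle between the x axis of cap and the x axis of jar, either way round below 0.5 rad and z of cap in the frame of jar_mouth below -0.01 m), for 0.2 s.
2. the cap is unscrewed until its threads let go, the jar braced by the latched bar (angle between the x axis of cap and the x axis of jar, either way round above 0.9 rad and value of joint bar below 0.08 rad and z of jar in the frame of stand below 0.016 m), for 0.1 s.
At the end, for the whole second after the job is handed in: The gripper holds the cap still, level (0.2 rad), lower edge 4 to 45 mm above jar_mouth, within 20 mm of its centre, off the jar, not spun on (x axis over 0.7 rad off the jar's, either way round); the jar stands upright on the board within 10 mm of centre; bar in its catch (under 0.08 rad) (z of cap in the frame of jar_mouth between 0.004 and 0.045 m and horizontal distance between cap and jar_mouth below 0.02 m and angle between cap's own z axis and vertical below 0.2 rad and angle between the x axis of cap and the x axis of jar, either way round above 0.7 rad and contact force between the fingers and cap above 1 N and contact force between cap and jar below 0.05 N and linear speed of cap below 0.03 m/s and value of joint bar below 0.08 rad and z of jar in the frame of stand below 0.013 m and horizontal distance between jar and stand below 0.01 m and angle between jar's own z axis and vertical below 0.06 rad); the arm keeps its last pose, push and grip.
It fails at once if the jar is pulled up out of the stand (more than 10 mm) or tipped (z of jar in the frame of stand above 0.02 m or angle between jar's own z axis and vertical above 0.2 rad).
It fails at once if the bowl, mug or spoon is pushed more than 30 mm (distance of any of bowl, mug, spoon from where it was at the start of the episode above 0.03 m).
It also fails if it takes over 53 s, if anything falls off the work surface, if the arm or the gripper's body presses on something with over 40 N, if the wrist force passes 120 N, or if a joint passes its speed limit or range.

ROBOT

A 6-joint arm with a two-finger parallel gripper is mounted at the origin on the work surface. World frame = base frame: x ahead of the robot, y to its left, z up, the work surface at z = 0. Lengths are in mm, angles in rad, forces in N, time in s.
With the tool pointing down it reaches from about 425 to 1125 mm from the base axis. Payload 14.9 kg.
Tool frame: the origin (TCP) lies between the finger pads; the fingertips stand 25 mm ahead of it and the grasp point (between the pads) lies 6 mm ahead of it (arm.tips_ahead is the distance from the TCP to the fingertips, in mm); z points along the fingers, y is the line along which they close (so a half turn about z gives the same grasp; the last joint's range is limited). The gripper opens to 91 mm and grips with 3 to 60 N. Pads are 32 mm wide; open, the fingers measure 118 mm over their backs; the gripper's body (76 mm by 178 mm) begins 60 mm behind the grasp point.
Start: joints at [-1.153, 0.379, 1.734, -0, 1.028, -0.033], TCP at [304.978, -630.085, 238.932] pointing down, gripper open.
Joint ranges: [-2.77, 2.77], [-0.74, 2.19], [0, 2.66], [-1.06, 4.2], [0.31, 2.87], [-3.08, 3.08]. Speed limits (rad/s): [1.89, 1.89, 2.39, 3.14, 3.14, 3.14].

INTERFACE

Orientations are given as a unit quaternion [x, y, z, w].
In Python, from plant import arm gives the robot as it stands.
- The arm moves only by the tool play_rows, never from a script. Its argument "series" is a list of rows, each a list of 7 numbers: the shift along the tool's x, y, z each as a share of 250 mm, from -1 to 1, then the turn, a rotation vector about the tool's x, y, z each as a share of 90 degrees, from -1 to 1, then the opening, from 0 (shut) to 1 (fully open). In form: [[x, y, z, wx, wy, wz, claw], ...]. A call has 1 to 10 rows; each row shifts and turns the commanded pose from where the row before left it, along the tool's axes as they then stand; what a row does not reach is not made up. A row lasts 1/8 s, in which the tool goes at most 62.5 mm and 10.7 degrees, less where a joint would pass 70% of its speed; a pose out of reach is approached as far as the arm can. A call with a number of a shift or a turn outside -1 to 1 is refused whole. A call with a gripper value outside its range is refused whole. The fingers move at their own pace and stop on an object; "grip_force" is the grip in N (left out, the last holds). Time passes only in rows, so rows that do not move let the fingers close. It gives the time, the measured TCP pose, the force, the opening and the grip force at its end, in the units of the state.
- arm.read_state(): the state, without advancing time (a new reading comes with each control period).
- arm.camera(name): name is "side" or "top" or "wrist"; returns a dict with "frame" (480x640x3 uint8, red, green, blue), "K" (3x3 intrinsics, pixels), "R" (3x3) and "t" (3): a world point X has camera coordinates R X + t. Camera axes: x right, y down, z forward; pixel columns grow to the right and rows downward; lengths in mm; the calibration is good to about 2 mm. A picture is of the moment at which its call begins. There is no depth.
- arm.sign_off(): hands the job in; it is judged then, once.
The state is a dict: "time": time; "q": joint angles; "dq": joint speeds; "tau": joint torques, N m; "eef_pos": TCP position; "ee_rot": TCP orientation; "force": force on the tool from outside, world axes, zero at the start; "moment": the same for the moment, N m; "grip_width": finger opening in mm; "grip_force": force on a finger pad.
Only numpy, scipy, OpenCV 4.12 (cv2) and the standard library are available. Lean on these libraries where they do the work, as an engineer would, in place of code of your own. Each camera call takes 0.05 s, during which the arm holds its last target. There are 200 camera calls.

## Working session

There is one attempt and no reset: what is moved stays moved. The work goes in short steps, Python scripts to look and compute and a tool call to move; the robot and the scene stay as the last step left them, time stands still between calls to the robot, and variables do not carry over. Pictures are saved under pics/ and viewed, at most 10 in all, crops included, and the job is handed in when it is done.

Besides the shell and the picture viewer there is one more tool, called after "Emit:" as name(argument=value, ...), one argument or row to a line, values as JSON. play_rows: Moves the arm, as the interface text tells. Shift numbers are shares of 250 mm and turn numbers shares of 90 degrees, none past 1 either way. Its arguments: {"type":"object","properties":{"series":{"type":"array"},"grip_force":{"type":"number"}},"required":["series"]}

```bash
mkdir -p pics; ls
cat > h.py <<'E'
import numpy as np,cv2
from plant import arm
from scipy.spatial.transform import Rotation as Ro
def grab(n,f):
    c=arm.camera(n); cv2.imwrite('pics/'+f+'.png',c['frame'][:,:,::-1]); np.savez('pics/'+f+'.npz',**c); return c
def load(f): return dict(np.load('pics/'+f+'.npz'))
def ray(c,uv):
    d=c['R'].T@np.linalg.inv(c['K'])@np.array([uv[0],uv[1],1.]); return -c['R'].T@c['t'],d
def onz(c,uv,z):
    o,d=ray(c,uv); return o+d*(z-o[2])/d[2]
def proj(c,X):
    p=c['K']@(c['R']@np.asarray(X,float)+c['t']); return p[:2]/p[2]
def tri(c1,u1,c2,u2):
    o1,d1=ray(c1,u1);o2,d2=ray(c2,u2)
    s=np.linalg.lstsq(np.c_[d1,-d2],o2-o1,rcond=None)[0]
    a=o1+s[0]*d1;b=o2+s[1]*d2
    return (a+b)/2,np.linalg.norm(a-b)
E
python3 - <<'E'
from h import *
for n in('top','side'):
    c=grab(n,n+'0'); print(n,-c['R'].T@c['t'],c['R'].round(2).tolist(),c['K'][0,0])
s=arm.read_state();print({k:np.round(v,3) for k,v in s.items()})
E
```

```text
pics
top [ 387.33067035  -19.48776442 1510.09546379] [[-0.02, -1.0, -0.01], [-1.0, 0.02, -0.07], [0.07, 0.0, -1.0]] 611.8924295747511
side [  41.80649899 1056.75884608  843.2358015 ] [[-0.93, -0.37, 0.02], [-0.22, 0.51, -0.83], [0.3, -0.78, -0.55]] 622.0206207421585
{'time': np.float64(0.1), 'q': array([-1.153,  0.379,  1.735,  0.   ,  1.029, -0.033]), 'dq': array([ 0.002, -0.002, -0.003, -0.   , -0.001, -0.001]), 'tau': array([ 1.0000e-03, -7.6505e+01, -4.3529e+01,  6.5000e-02,  4.0000e-02,
        0.0000e+00]), 'eef_pos': array([ 304.807, -629.75 ,  238.347]), 'ee_rot': array([ 0.975,  0.223, -0.   , -0.001]), 'force': array([-0.98 , -0.014, -0.173]), 'moment': array([-0.034,  0.029,  0.017]), 'grip_force': np.float64(0.0), 'grip_width': np.float64(91.108)}
```

View pics/top0.png

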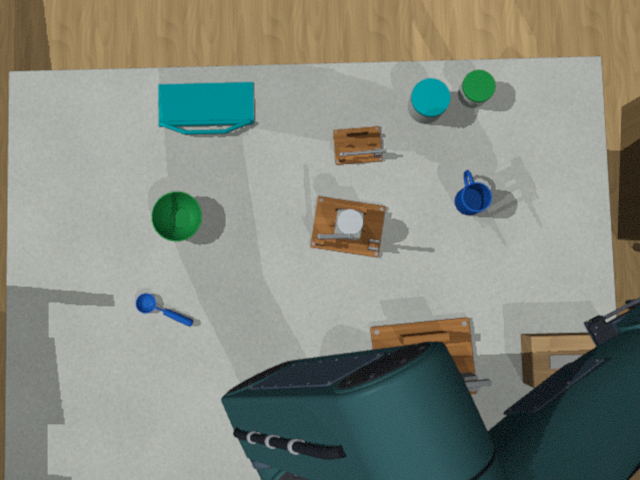

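View pics/side0.png

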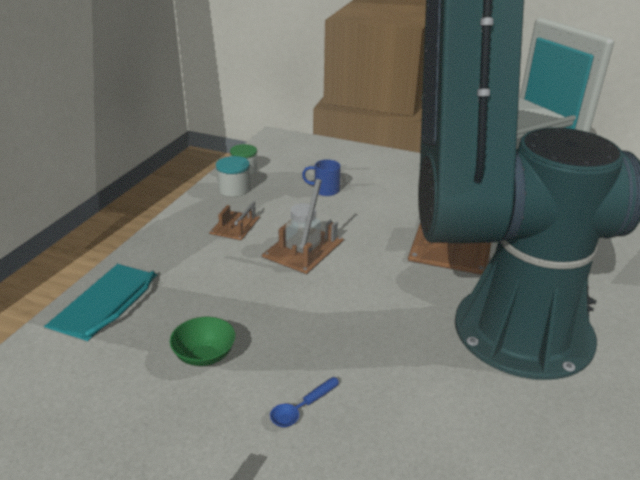

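The top view shows the middle stand and its jar at about (348,228), with the cap at (349,221). In the side view the raised bar runs from about (305,245) to (318,182). I'll enlarge both.

Run:
```python
from h import *
a=cv2.imread('pics/top0.png')[185:265,300:400]; b=cv2.imread('pics/side0.png')[175:275,255:355]
a=cv2.resize(a,None,fx=4,fy=5,interpolation=3) if 0 else cv2.resize(a,(400,320),interpolation=2)
b=cv2.resize(b,(400,400),interpolation=2)
o=np.zeros((400,800,3),np.uint8);o[:320,:400]=a;o[:,400:]=b
cv2.imwrite('pics/z0.png',o)
c=load('top0')
h=cv2.cvtColor(c['frame'],cv2.COLOR_RGB2HSV)
m=((h[...,1]>90)&(h[...,0]<22)).astype(np.uint8)
n,l,s,ce=cv2.connectedComponentsWithStats(m)
for i in range(1,n):
    x,y,w,hh,ar=s[i]
    if 300<x<400 and 180<y<270 and ar>100:
        p=np.argwhere(l==i)[:,::-1].astype(np.float32);r=cv2.minAreaRect(p);print(r,s[i])
        q=np.array([onz(c,u,10)[:2] for u in cv2.boxPoints(r)]);print(q.round(1),q.mean(0),np.linalg.norm(q[1]-q[0]),np.linalg.norm(q[2]-q[1]))
m=((h[...,1]<25)&(h[...,2]>150)).astype(np.uint8);sub=np.zeros_like(m);sub[195:240,325:375]=m[195:240,325:375]
for k in cv2.findContours(sub,0,2)[0]:
    if len(k)>8: print(cv2.minEnclosingCircle(k),cv2.boundingRect(k))
```

```text
((347.56475830078125, 226.3210906982422), (68.22713470458984, 51.54814910888672), 8.583621978759766) [ 311  196   74   61 2478]
[[ 482.7   -3. ]
 [ 608.4  -24.9]
 [ 579.1 -190.6]
 [ 453.8 -167.8]] [531.00525663 -96.58287583] 127.60443013780929 168.32192421963146
((348.0, 223.0), 15.264437675476074) (335, 209, 28, 27)
((349.5, 199.0), 24.824481964111328) (325, 195, 50, 9)
```

View pics/z0.png

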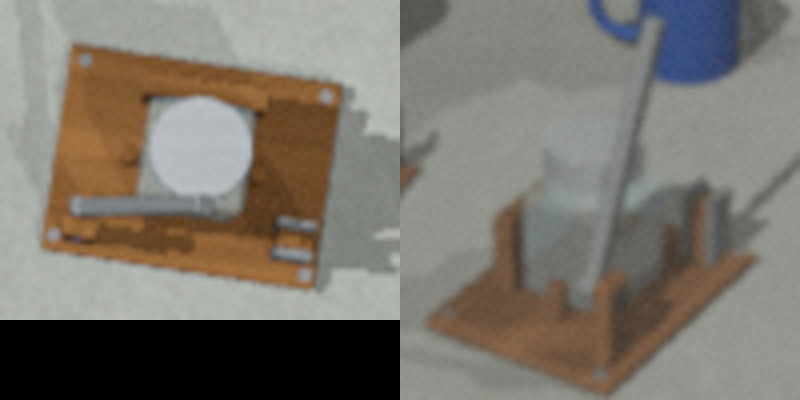

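The crop shows the bar's hinge end at top px (319,236) and its tip at (352,236). The same tip in the side view is at (318,179.5). The cap's top circle is centred at top px (350.5,221).

Run:
```python
from h import *
t=load('top0');s=load('side0')
print('tip',tri(t,(352.3,236),s,(318,179.8)))
print('cap',onz(t,(350.5,221.2),111), onz(t,(363,221.2),111)-onz(t,(338,221.2),111))
C=np.array([531,-96.6]);y=np.radians(-9.95);R=np.array([[np.cos(y),-np.sin(y)],[np.sin(y),np.cos(y)]])
hg=C+R@[-39,62];print('hinge',hg,'proj',proj(t,[*hg,56]),proj(s,[*hg,56]))
for a in np.arange(.9,1.45,.1):
    p=C+R@[-39,62-158*np.cos(a)];X=[*p,56+158*np.sin(a)];print(a,np.round(X),proj(t,X).round(1),proj(s,X).round(1))
print('capproj',proj(t,[*C,111]),proj(s,[*C,111]), 'flat tip',C+R@[-39,-96], 'y dir',R[:,1])
T=Ro.from_quat(arm.read_state()['ee_rot']).as_matrix();print(T.round(3))
```

```text
tip (array([493.71969023, -95.87782372, 197.62739793]), np.float64(4.2446301974067335))
cap [532.79876485 -98.48912864 111.        ] [ -1.36435839 -57.39312443   0.        ]
hinge [503.29950203 -28.79378781] proj [320.36611349 236.61930224] [303.21097276 247.06930001]
0.9 [ 486. -126.  180.] [365.2 238.8] [326.7 181.9]
1.0 [ 489. -113.  189.] [359.6 237.6] [323.8 180.5]
1.1 [491. -99. 197.] [353.6 236.4] [320.7 179.8]
1.2 [493. -85. 203.] [347.1 235.1] [317.3 179.7]
1.2999999999999998 [496. -70. 208.] [340.3 233.9] [313.7 180.3]
1.4 [499. -55. 212.] [333.2 232.7] [310.  181.7]
capproj [349.69902726 221.9985017 ] [303.66818634 209.95420121] flat tip [ 475.99888667 -184.41729632] y dir [0.1727887  0.98495891]
[[ 0.9    0.436 -0.   ]
 [ 0.436 -0.9    0.001]
 [ 0.    -0.001 -1.   ]]
```

Emit:
play_rows(
  series=[
    [0, 0, -0.2, 0, 0, 0.0994, 0],
    [0, 0, -0.2, 0, 0, 0.0994, 0],
    [0, 0, 0, 0, 0, 0.0994, 0],
    [0, 0, 0, 0, 0, 0.0994, 0],
    [0, 0, 0, 0, 0, 0, 0],
  ],
  grip_force=20,
)

```text
time: 0.72
eef_pos: [304.9, -629.9, 338.6]
ee_rot: [0.996, -0.086, -0.0, -0.0]
force: [0.7, 0.0, 0.3]
grip_width: 43.8
grip_force: 0.0
```

Emit:
play_rows(
  series=[
    [0.035, -0.238, 0, 0, 0, 0, 0],
    [0.035, -0.238, 0, 0, 0, 0, 0],
    [0.035, -0.238, 0, 0, 0, 0, 0],
    [0.035, -0.238, 0, 0, 0, 0, 0],
    [0.035, -0.238, 0, 0, 0, 0, 0],
    [0.035, -0.238, 0, 0, 0, 0, 0],
    [0.035, -0.238, 0, 0, 0, 0, 0],
    [0.035, -0.238, 0, 0, 0, 0, 0],
    [0.035, -0.238, 0, 0, 0, 0, 0],
    [0.035, -0.238, 0, 0, 0, 0, 0],
  ],
)

```text
time: 1.98
eef_pos: [494.2, -57.2, 339.0]
ee_rot: [0.996, -0.085, 0.0, 0.0]
force: [0.0, -0.3, 0.3]
grip_width: 0.1
grip_force: 0.0
```

Run:
```python
from h import *
c=grab('wrist','w1');s=arm.read_state();print(s['eef_pos'],s['ee_rot'],-c['R'].T@c['t'])
```

```text
[495.58037501 -52.39357835 338.99316926] [ 9.96505323e-01 -8.35251202e-02  2.72590074e-04 -7.88781353e-04] [567.24337626 -69.68484915 484.08592743]
```

View pics/w1.png

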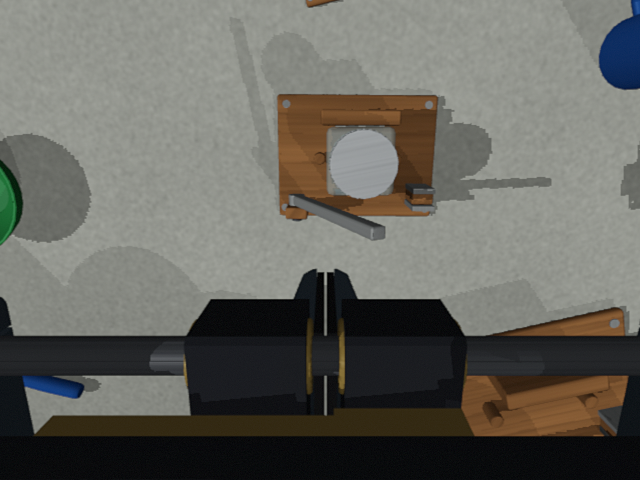

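The wrist view shows the board corners near (278,95), (438,95), (436,216) and (278,216). The cap is at (364,164) with a radius of about 35 px, and the bar tip is at (377,233).

Run:
```python
from h import *
c=load('w1');h=cv2.cvtColor(c['frame'],cv2.COLOR_RGB2HSV)
m=((h[...,1]>90)&(h[...,0]<22)).astype(np.uint8);m[225:]=0;m[:80]=0;m[:,:260]=0;m[:,450:]=0
p=np.argwhere(m)[:,::-1].astype(np.float32)
r=cv2.minAreaRect(p);print(r)
q=np.array([onz(c,u,10)[:2] for u in cv2.boxPoints(r)]);print(q.round(1),q.mean(0),[np.linalg.norm(q[i]-q[i-1]) for i in range(4)],[np.degrees(np.arctan2(*(q[i]-q[i-1])[::-1])) for i in range(4)])
m=((h[...,1]<25)&(h[...,2]>170)).astype(np.uint8);k=np.zeros_like(m);k[120:205,325:405]=m[120:205,325:405]
k=cv2.morphologyEx(k,2,np.ones((5,5)));
ct=max(cv2.findContours(k,0,1)[0],key=cv2.contourArea);e=cv2.fitEllipse(ct);print(e,cv2.minEnclosingCircle(ct))
print('cap',onz(c,e[0],111),'diam',np.linalg.norm(onz(c,(e[0][0]+35,e[0][1]),111)-onz(c,(e[0][0]-35,e[0][1]),111)))
t=load('top0')
C=np.array([531.5,-97.5]);y=np.radians(-9.95);R=np.array([[np.cos(y),-np.sin(y)],[np.sin(y),np.cos(y)]])
for a in np.arange(1,1.3,.05):
    X=[*(C+R@[-39,62-158*np.cos(a)]),56+158*np.sin(a)];print(round(a,2),proj(c,X).round(1))
print(proj(c,[*C,111]),proj(c,[*(C+R@[-39,62]),56]))
```

```text
((357.0, 156.0), (124.0, 160.0), 90.0)
[[ 6.096e+02 -2.590e+01]
 [ 5.814e+02 -1.908e+02]
 [ 4.496e+02 -1.775e+02]
 [ 4.800e+02  2.000e-01]] [530.15373024 -98.49563698] [np.float64(132.15600690292533), np.float64(167.27323328159423), np.float64(132.4068499909912), np.float64(180.28011115465466)] [np.float64(-11.406113160262016), np.float64(-99.71263291198777), np.float64(174.2288529003601), np.float64(80.28883149280797)]Traceback (most recent call last):
  File "<stdin>", line 9, in <module>
ValueError: max() iterable argument is empty
```

Run:
```python
from h import *
c=load('w1');g=c['frame'];print(g[164,364],g[195,364],g[164,334],g[164,310])
h=cv2.cvtColor(g,cv2.COLOR_RGB2HSV);b=g.min(2)
k=np.zeros(b.shape,np.uint8);k[120:205,322:405]=(b[120:205,322:405]>b[164,364]-18)
k=cv2.morphologyEx(k,2,np.ones((7,7)))
ct=max(cv2.findContours(k,0,1)[0],key=cv2.contourArea);e=cv2.fitEllipse(ct);print(e,cv2.boundingRect(ct))
print('cap',onz(c,e[0],111),'diam',np.linalg.norm(onz(c,(e[0][0]+e[1][0]/2,e[0][1]),111)-onz(c,(e[0][0]-e[1][0]/2,e[0][1]),111)))
C=np.array([531.5,-97.5]);y=np.radians(-9.95);R=np.array([[np.cos(y),-np.sin(y)],[np.sin(y),np.cos(y)]])
for a in np.arange(1,1.3,.05):
    X=[*(C+R@[-39,62-158*np.cos(a)]),56+158*np.sin(a)];print(round(a,2),proj(c,X).round(1))
print(proj(c,[*C,111]),proj(c,[*(C+R@[-39,62]),56]))
```

```text
[153 156 158] [154 157 159] [157 161 162] [123  83  48]
((363.3383483886719, 163.727294921875), (66.01750946044922, 68.09956359863281), 28.55159568786621) (330, 130, 67, 68)
cap [532.63431875 -97.03622162 111.        ] diam 56.61128490667009
1.0 [405.2 230.2]
1.05 [396.6 231.5]
1.1 [387.4 232.7]
1.15 [377.7 233.9]
1.2 [367.4 234.9]
1.25 [356.7 235.8]
1.3 [345.5 236.6]
[364.06547485 164.95689939] [296.53997485 199.47837132]
```

Three measurements agree: stand centre about (531.8,-97.4), yaw -10°, bar angle about 1.14. Now I swing the bar down along its arc.

Emit:
play_rows(
  series=[
    [0, -0.006, 0.224, 0, 0, 0, 0],
    [0, -0.006, 0.224, 0, 0, 0, 0],
    [0, 0.057, 0.019, 0, 0, 0, 0],
    [0, 0.057, 0.019, 0, 0, 0, 0],
    [0, 0.052, 0.03, 0, 0, 0, 0],
    [0, 0.052, 0.03, 0, 0, 0, 0],
    [0, 0.045, 0.04, 0, 0, 0, 0],
    [0, 0.045, 0.04, 0, 0, 0, 0],
    [0, 0.036, 0.048, 0, 0, 0, 0],
    [0, 0.036, 0.048, 0, 0, 0, 0],
  ],
)

```text
time: 3.28
eef_pos: [477.9, -150.3, 157.5]
ee_rot: [0.996, -0.087, -0.0, -0.0]
force: [0.2, 0.6, -0.4]
grip_width: 0.3
grip_force: 0.2
```

Emit:
play_rows(
  series=[
    [0, 0.026, 0.054, 0, 0, 0, 0],
    [0, 0.026, 0.054, 0, 0, 0, 0],
    [0, 0.012, 0.043, 0, 0, 0, 0],
    [0, 0.012, 0.043, 0, 0, 0, 0],
    [0, 0.005, 0.03, 0, 0, 0, 0],
    [0, 0, 0, 0, 0, 0, 0],
  ],
)

```text
time: 4.03
eef_pos: [474.4, -169.6, 101.9]
ee_rot: [0.996, -0.087, -0.0, -0.0]
force: [-0.3, 0.6, -0.7]
grip_width: 0.3
grip_force: 0.0
```

Run:
```python
from h import *
w=grab('wrist','w2');s=grab('side','s2')
o=np.zeros((480,800,3),np.uint8);o[:240,:320]=cv2.resize(w['frame'],(320,240))[...,::-1];o[:400,400:]=cv2.resize(s['frame'][170:270,255:355],(400,400))[...,::-1]
cv2.imwrite('pics/z2.png',o)
s=arm.read_state();print({k:s[k] for k in('time','eef_pos','ee_rot','force','grip_width')})
```

```text
{'time': 4.125, 'eef_pos': array([ 474.76901207, -169.6893695 ,  102.59735763]), 'ee_rot': array([ 9.96232681e-01, -8.67204662e-02,  8.14669411e-05,  1.43550121e-05]), 'force': array([-0.12202911, -0.87300029,  0.50931567]), 'grip_width': 0.09103525040881809}
```

View pics/z2.png

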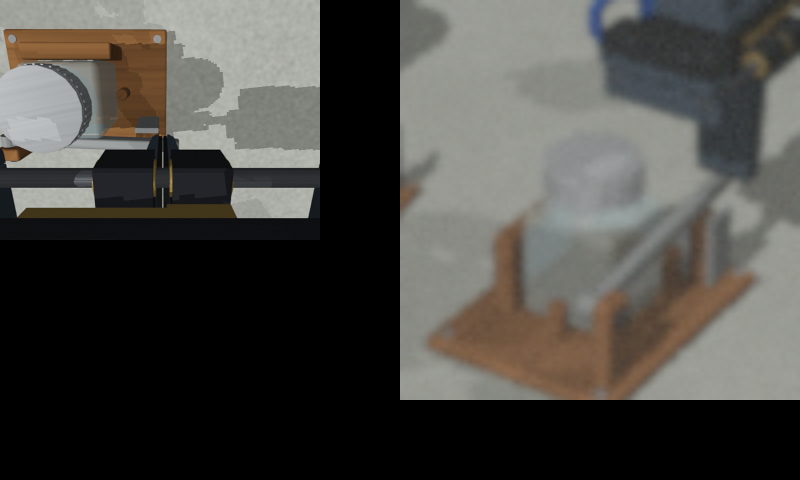

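In the side crop the bar is nearly down and the fingertips press near its end. The jar and cap are undisturbed. The last 15–17 mm remain.

Emit:
play_rows(
  series=[
    [0, 0, 0.02, 0, 0, 0, 0],
    [0, 0, 0.02, 0, 0, 0, 0],
    [0, 0, 0.012, 0, 0, 0, 0],
    [0, 0, 0.008, 0, 0, 0, 0],
    [0, 0, 0.004, 0, 0, 0, 0],
    [0, 0, 0, 0, 0, 0, 0],
    [0, 0, 0, 0, 0, 0, 0],
  ],
)

```text
time: 5.0
eef_pos: [474.7, -169.7, 86.9]
ee_rot: [0.996, -0.087, -0.0, -0.0]
force: [-3.6, 1.1, 11.5]
grip_width: 0.2
grip_force: 5.5
```

The bar has met its stop: fingertips at z 62 with 11 N. I rise, open the gripper and move over the cap.

Emit:
play_rows(
  series=[
    [0, 0, -0.22, 0, 0, 0, 0],
    [0, 0, -0.24, 0, 0, 0, 0],
    [0.089, -0.163, 0, 0, 0, 0, 1],
    [0.089, -0.163, 0, 0, 0, 0, 1],
    [0, 0, 0, 0, 0, 0, 1],
    [0, 0, 0, 0, 0, 0, 1],
    [0, 0, 0, 0, 0, 0, 1],
    [0, 0, 0, 0, 0, 0, 1],
    [0, 0, 0, 0, 0, 0, 1],
  ],
)

```text
time: 6.12
eef_pos: [532.3, -97.5, 201.4]
ee_rot: [0.996, -0.087, -0.0, 0.0]
force: [-0.1, -0.3, 0.4]
grip_width: 67.8
grip_force: 0.0
```

Run:
```python
from h import *
w=grab('wrist','w3');s=grab('side','s3')
o=np.zeros((480,800,3),np.uint8);o[:300,:400]=cv2.resize(w['frame'],(400,300))[...,::-1];o[:400,400:]=cv2.resize(s['frame'][170:270,255:355],(400,400))[...,::-1]
cv2.imwrite('pics/z3.png',o)
s=arm.read_state();print({k:s[k] for k in('time','q','eef_pos','ee_rot','force','grip_width')})
c=s['eef_pos'];print(proj(w,[532.7,-97.3,111]),proj(w,[c[0],c[1],111]))
```

```text
{'time': 6.225, 'q': array([-2.23955135e-01,  1.82054989e-01,  2.07476738e+00,  6.74899427e-06,
        8.84781187e-01,  1.52096202e+00]), 'eef_pos': array([532.44408302, -97.37991408, 201.45038293]), 'ee_rot': array([ 9.96212449e-01, -8.69526066e-02, -5.04300762e-06, -3.33045945e-06]), 'force': array([-0.28518307,  0.57339942,  0.21848067]), 'grip_width': 75.50149576525662}
[324.60280306 260.93223781] [324.81691267 261.32744096]
```

View pics/z3.png

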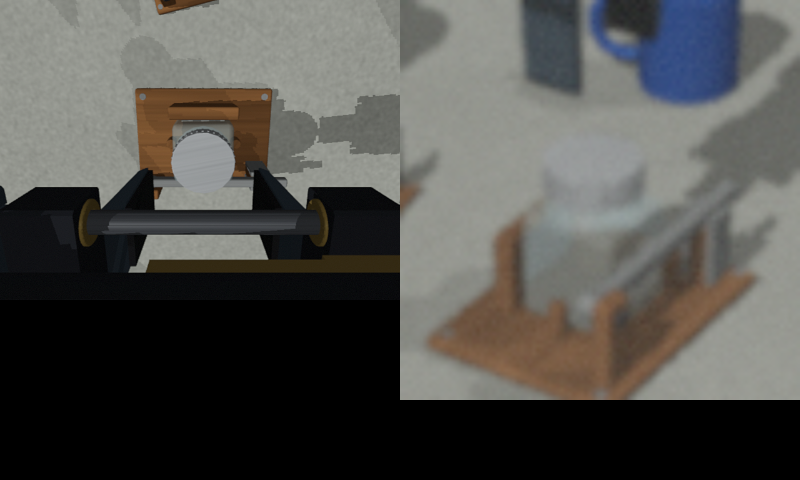

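The bar lies in the catch and the cap sits between the open fingers, near wrist px (325,256). I'll measure that centre precisely before descending.

Run:
```python
from h import *
c=load('w3');g=c['frame'];b=g.min(2);print(b[256,325])
k=np.zeros(b.shape,np.uint8);k[190:320,262:390]=(b[190:320,262:390]>b[256,325]-12)
k=cv2.morphologyEx(k,2,np.ones((9,9)))
ct=max(cv2.findContours(k,0,1)[0],key=cv2.contourArea);e=cv2.fitEllipse(ct);print(e,cv2.boundingRect(ct))
print('cap',onz(c,e[0],111),'diam',np.linalg.norm(onz(c,(e[0][0]+e[1][0]/2,e[0][1]),111)-onz(c,(e[0][0]-e[1][0]/2,e[0][1]),111)))
```

```text
154
((324.3269348144531, 264.4239807128906), (97.59273529052734, 105.99591064453125), 0.44194936752319336) (275, 213, 100, 107)
cap [530.65134791 -96.77666551 111.        ] diam 56.270150317297755
```

The prediction agrees within about 2 mm. I descend and grip.

Emit:
play_rows(
  series=[
    [0, 0, 0, 0, 0, 0, 1],
    [0, 0, 0, 0, 0, 0, 1],
    [0, 0, 0.12, 0, 0, 0, 1],
    [0, 0, 0.12, 0, 0, 0, 1],
    [0, 0, 0.08, 0, 0, 0, 1],
    [0, 0, 0.042, 0, 0, 0, 1],
    [0, 0, 0, 0, 0, 0, 1],
  ],
)

```text
time: 7.1
eef_pos: [532.4, -97.1, 110.6]
ee_rot: [0.996, -0.087, -0.0, -0.0]
force: [-0.5, 0.0, -0.9]
grip_width: 91.2
grip_force: 0.0
```

Emit:
play_rows(
  series=[
    [0, 0, 0, 0, 0, 0, 0.3],
    [0, 0, 0, 0, 0, 0, 0.3],
    [0, 0, 0, 0, 0, 0, 0.3],
    [0, 0, 0, 0, 0, 0, 0.3],
    [0, 0, 0, 0, 0, 0, 0.3],
    [0, 0, 0, 0, 0, 0, 0.3],
    [0, 0, 0, 0, 0, 0, 0.3],
    [0, 0, 0, 0, 0, 0, 0.3],
  ],
  grip_force=50,
)

```text
time: 8.1
eef_pos: [532.7, -97.2, 111.1]
ee_rot: [0.996, -0.087, 0.0, 0.0]
force: [-0.5, -1.9, 4.9]
grip_width: 57.7
grip_force: 50.0
```

Emit:
play_rows(
  series=[
    [0, 0, -0.0005, 0, 0, -0.052, 0.3],
    [0, 0, -0.0005, 0, 0, -0.052, 0.3],
    [0, 0, -0.0005, 0, 0, -0.052, 0.3],
    [0, 0, -0.0005, 0, 0, -0.052, 0.3],
    [0, 0, -0.0005, 0, 0, -0.052, 0.3],
    [0, 0, -0.0005, 0, 0, -0.052, 0.3],
    [0, 0, -0.0005, 0, 0, -0.052, 0.3],
    [0, 0, -0.0005, 0, 0, -0.052, 0.3],
  ],
)

```text
time: 9.1
eef_pos: [532.9, -97.0, 112.2]
ee_rot: [0.971, 0.239, 0.0, 0.0]
force: [1.1, 0.3, 6.9]
grip_width: 57.9
grip_force: 50.0
```

Emit:
play_rows(
  series=[
    [0, 0, -0.0005, 0, 0, -0.052, 0.3],
    [0, 0, -0.0005, 0, 0, -0.052, 0.3],
    [0, 0, -0.0005, 0, 0, -0.052, 0.3],
    [0, 0, -0.0005, 0, 0, -0.052, 0.3],
    [0, 0, -0.0005, 0, 0, -0.052, 0.3],
    [0, 0, -0.0005, 0, 0, -0.052, 0.3],
    [0, 0, -0.0005, 0, 0, -0.052, 0.3],
    [0, 0, -0.0005, 0, 0, -0.052, 0.3],
    [0, 0, 0, 0, 0, 0, 0.3],
    [0, 0, 0, 0, 0, 0, 0.3],
  ],
)

```text
time: 10.35
eef_pos: [532.3, -97.0, 112.8]
ee_rot: [0.844, 0.536, -0.0, -0.0]
force: [-0.4, 0.7, -0.6]
grip_width: 58.3
grip_force: 50.0
```

Run:
```python
from h import *
w=grab('wrist','w4');s=grab('side','s4')
o=np.zeros((480,800,3),np.uint8);o[:300,:400]=cv2.resize(w['frame'],(400,300))[...,::-1];o[:400,400:]=cv2.resize(s['frame'][170:270,255:355],(400,400))[...,::-1]
cv2.imwrite('pics/z4.png',o)
s=arm.read_state();print({k:np.round(s[k],3) for k in('time','q','eef_pos','ee_rot','force','moment','grip_width')},Ro.from_quat(s['ee_rot']).as_matrix()[:,0])
```

```text
{'time': np.float64(10.45), 'q': array([-0.223,  0.326,  2.101,  0.   ,  0.715,  0.215]), 'eef_pos': array([532.404, -97.069, 112.796]), 'ee_rot': array([ 0.844,  0.536, -0.   , -0.   ]), 'force': array([-0.558, -0.973, -0.366]), 'moment': array([ 0.005, -0.068,  0.019]), 'grip_width': np.float64(58.055)} [ 4.24892018e-01  9.05244040e-01 -1.29776936e-06]
```

View pics/z4.png

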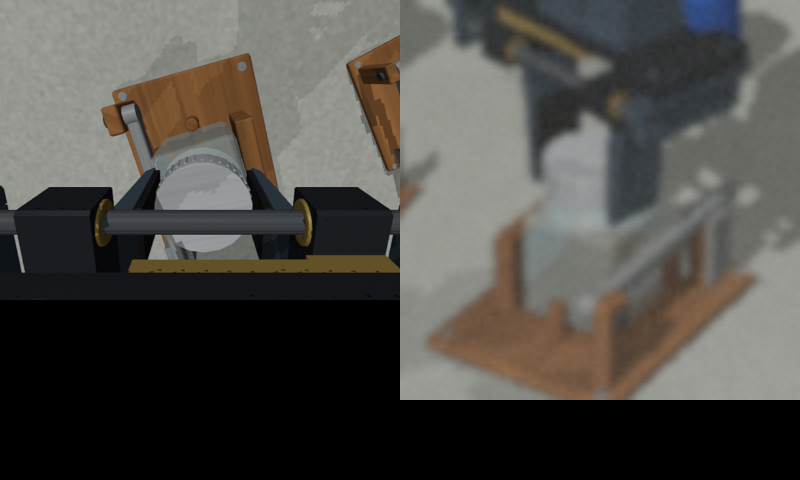

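The wrist crop shows the cap still gripped and centred, with the jar square in the stand and the bar latched. Force and moment are near zero, so I lift gently and check the force.

Emit:
play_rows(
  series=[
    [0, 0, -0.008, 0, 0, 0, 0.3],
    [0, 0, -0.008, 0, 0, 0, 0.3],
    [0, 0, 0, 0, 0, 0, 0.3],
  ],
)

```text
time: 10.82
eef_pos: [532.6, -97.2, 117.2]
ee_rot: [0.844, 0.537, 0.0, 0.0]
force: [-0.3, 0.7, 0.5]
grip_width: 58.0
grip_force: 50.0
```

There is no jar weight on the tool, so the cap is free. I lift the remaining 32 mm.

Emit:
play_rows(
  series=[
    [0, 0, -0.02, 0, 0, 0, 0.3],
    [0, 0, -0.03, 0, 0, 0, 0.3],
    [0, 0, -0.03, 0, 0, 0, 0.3],
    [0, 0, -0.03, 0, 0, 0, 0.3],
    [0, 0, -0.018, 0, 0, 0, 0.3],
    [0, 0, 0, 0, 0, 0, 0.3],
    [0, 0, 0, 0, 0, 0, 0.3],
    [0, 0, 0, 0, 0, 0, 0.3],
  ],
)

```text
time: 11.82
eef_pos: [532.4, -97.1, 148.7]
ee_rot: [0.844, 0.537, -0.0, -0.0]
force: [0.6, 0.6, -0.6]
grip_width: 57.5
grip_force: 50.0
```

Run:
```python
from h import *
w=grab('wrist','w5');s=grab('side','s5')
o=np.zeros((480,800,3),np.uint8);o[:300,:400]=cv2.resize(w['frame'],(400,300))[...,::-1];o[:400,400:]=cv2.resize(s['frame'][170:270,255:355],(400,400))[...,::-1]
cv2.imwrite('pics/z5.png',o)
```

```text
(no output)
```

View pics/z5.png

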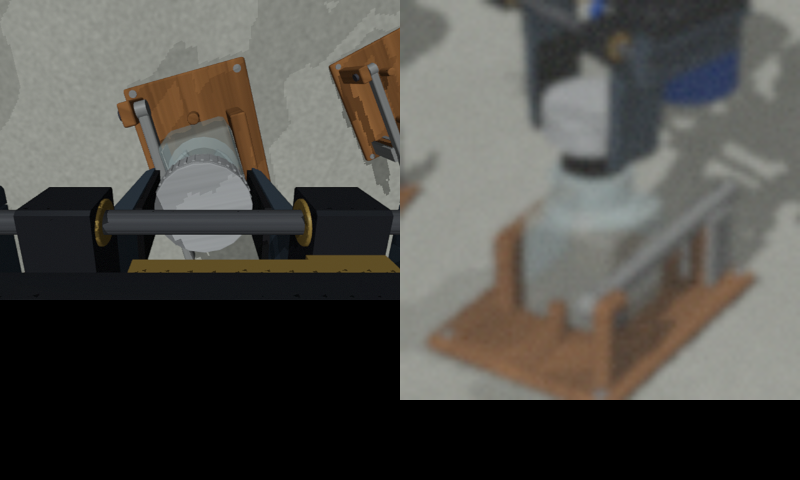

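The side crop shows the cap held level above the black seal, the jar seated and the bar latched. I'm handing in.

```bash
python3 -c "
from plant import arm
print(arm.sign_off())"
```

```text
the job is handed in; nothing more can be done
None
```

The job is handed in, though the hand-in returned no verdict: the bar is down in its catch, and the cap was unscrewed about 75° and is held level over the jar, roughly 2 cm above the mouth, with the jar still standing in its stand.

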